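Load the thread stand: cork ring, then spool

TASK

Load the empty spindle of the thread stand on the stitching bench: first put the cork ring (the cork piece with a big hole) over the spindle so that it lies flat on the wooden base, then put the loose spool that matches the one already on the stand over the same spindle, standing upright on the cork ring. Let go of both and leave them at rest.

Things in the scene. Friction and masses are not known exactly. Their poses are not given: they have to be found in the camera images.
- stand: Fixed thread stand, any heading: wooden board 190 x 84 x 12 mm with two upright spindles. Origin: centre of the board's underside; x along its length, z up. At x = +60 mm the empty spindle; at x = -60 mm the other, already loaded (cork ring, spool, flat brass cap, all fixed; 74 mm high over the table, 62 mm wide).
- spindle (a point): Foot of the empty spindle, on its axis at the top face of the base board (12 mm above the table); axes as the stand's. The spindle is a smooth steel pin 12 mm in diameter that rises 62 mm above this point, tapering to 6 mm over its last 8 mm.
- cork_ring: Loose ring of cork, outer diameter 62 mm, hole 32 mm right through (10 mm of play all round the spindle), 14 mm thick, about 30 g, lying flat. Origin: centre of its underside, z along its axis. A plain cork disc of the same diameter and thickness but with no hole lies on the bench too and is not wanted.
- spool: Loose spool, dark green thread between light wooden flanges, diameter 56, 38 tall, through hole 32 mm (10 mm play round the spindle), about 90 g, upright. Origin: centre of its underside, z along its axis; ends alike. Not wanted: a low spool as wide but 18 mm tall; a thin bobbin 32 wide, 50 mm tall. All five loose pieces lie 100 mm or more apart, centre to centre, and swap places.

How it is judged (in metres and radians):
On the way:
1. the cork ring lies flat on the stand's base around the empty spindle (horizontal distance between cork_ring and spindle below 0.014 m and z of cork_ring in the frame of spindle between -0.005 and 0.005 m and angle between the z axis of cork_ring and the z axis of stand, either way round below 0.17 rad), for 0.2 s.
At the end, for the whole second after the job is handed in: Cork ring on the base, within 5 mm in height, and spool on the ring, underside 14 mm above the base within 5 mm; both centres within 14 mm of the empty spindle's axis, both within about 10 degrees of upright (either end up), at rest (below 20 mm/s) (all of step 1 and horizontal distance between spool and spindle below 0.014 m and z of spool in the frame of spindle between 0.009 and 0.019 m and angle between the z axis of spool and the z axis of stand, either way round below 0.17 rad and linear speed of each of cork_ring, spool below 0.02 m/s); the robot touches nothing.
It also fails if it takes over 59 s, if anything falls off the work surface, if the arm or the gripper's body presses on something with over 40 N, if the wrist force passes 120 N, or if a joint passes its speed limit or range.

ROBOT

A 6-joint arm with a two-finger parallel gripper is mounted at the origin on the work surface. World frame = base frame: x ahead of the robot, y to its left, z up, the work surface at z = 0. Lengths are in m, angles in degrees, forces in N, time in s.
With the tool pointing down it reaches from about 0.375 to 0.9 m from the base axis. Payload 3.1 kg.
Tool frame: the origin (TCP) lies midway between the tips of the shut fingers; the grasp point (between the pads) lies 19 mm behind it; z points along the fingers, y is the line along which they close (so a half turn about z gives the same grasp; the last joint's range is limited). The gripper opens to 87 mm and grips with 3 to 60 N. Pads are 19 mm wide; open, the fingers measure 117 mm over their backs; the gripper's body (75 mm by 190 mm) begins 51 mm behind the grasp point.
Start: joints at [57.611, 30.224, 82.088, -0, 67.689, -10.227], TCP at [0.236, 0.579, 0.223] pointing down, gripper open.
Joint ranges: [-176.69, 176.69], [-43.24, 126.21], [12.49, 139.97], [-82, 262], [0, 151.66], [-163.58, 163.58]. Speed limits (degrees/s): [159.86, 159.86, 180, 180, 180, 180].

INTERFACE

Orientations are given as a 3x3 rotation matrix whose columns are the frame's x, y, z axes.
In Python, from rig import bot, optics, order gives the robot as it stands (bot), with the cameras (optics) and the job (order).
- The arm moves only by the shell command python3 steer.py 'ROWS'. ROWS is rows parted by semicolons, their numbers by spaces, 1 to 20 of them, each of 7 numbers: dx, dy, dz in m, then a rotation vector rx, ry, rz in degrees, then the opening from 0.0 (shut) to 1.0 (fully open); each row is the pose to reach, as a shift and turn from the pose commanded when the command began, along the tool's axes at that moment; what a row does not reach only later rows make up. A row lasts 1/10 s, in which the tool goes at most 0.05 m and 8.59 degrees, less where a joint would pass 70% of its speed; a pose out of reach is approached as far as the arm can. The fingers move at their own pace and stop on an object; the grip force is fixed at half the most. Time passes only in rows, so rows that do not move let the fingers close. It prints the time, the measured TCP pose, the force, the opening and the grip force at its end.
- bot.read_state(): the state, without advancing time (a new reading comes with each control period).
- optics.capture(name): name is "scene" or "top" or "wrist"; returns a dict with "color" (420x560x3 uint8, red, green, blue), "K" (3x3 intrinsics, pixels), "D" ([k1, k2, p1, p2, k3] as OpenCV has them; the pictures are not rectified), "view" (4x4, takes a point from world to camera coordinates); the wrist camera has in their place "mount" (4x4, takes a point from camera to tool coordinates, whose origin is the TCP and whose axes are the flange's). Camera axes: x right, y up, looking along -z (the intrinsics and any distortion apply to the point x, -y, -z); pixel columns grow to the right and rows downward; lengths in m; the calibration is good to about 2 mm. A picture is of the moment at which its call begins: read the wrist's pose just before it. There is no depth.
- order.hand_in(): hands the job in; it is judged then, once.
The state is a dict: "time_s": time; "joint_positions": joint angles; "qvel": joint speeds; "tau": joint torques, N m; "position": TCP position; "tcp_rot": TCP orientation; "force": force on the tool from outside, world axes, zero at the start; "moment": the same for the moment, N m; "opening": opening from 0.0 (shut) to 1.0 (fully open); "grasp_force": force on a finger pad.
Only numpy, scipy, OpenCV 4.12 (cv2) and the standard library are available. Lean on these libraries where they do the work, as an engineer would, in place of code of your own. Each camera call takes 0.05 s, during which the arm holds its last target. There are 200 camera calls.

## Working session

There is one attempt and no reset: what is moved stays moved. The work goes in short steps, Python scripts to look and compute and a shell command to move; the robot and the scene stay as the last step left them, time stands still between calls to the robot, and variables do not carry over. Pictures are saved under pics/ and viewed, at most 10 in all, crops included, and the job is handed in when it is done.

```bash
ls; mkdir -p pics; python3 - <<'E'
from rig import bot, optics, order
import cv2,numpy as np
s=bot.read_state();print(s)
for n in("scene","top","wrist"):
    c=optics.capture(n);cv2.imwrite(f"pics/{n}0.png",c["color"][:,:,::-1]);print(n,c["K"],c["D"],c.get("view",c.get("mount")))
E
```

```text
pics
rig.py
steer.py
{'time_s': 0.0, 'joint_positions': array([ 5.76092712e+01,  3.02777993e+01,  8.21571356e+01, -1.46358373e-03,
        6.76897035e+01, -1.02263580e+01]), 'qvel': array([-0.09979151,  0.01741424,  0.02780489,  0.05134706, -0.1161531 ,
       -0.04213394]), 'tau': array([ 1.16029027e-03, -4.40050042e+01, -1.76587969e+01,  6.33771345e-02,
        5.83615224e-02, -1.79914496e-04]), 'position': array([0.235356  , 0.57819024, 0.22158   ]), 'tcp_rot': array([[-9.26108825e-01,  3.77254732e-01, -1.14535815e-03],
       [ 3.77256296e-01,  9.26107049e-01, -1.84955665e-03],
       [ 3.62970256e-04, -2.14498430e-03, -9.99997634e-01]]), 'force': array([-0.84904244,  0.13266564,  0.22951894]), 'moment': array([0.02355874, 0.00766543, 0.02134946]), 'grasp_force': 0.0, 'opening': 0.9958244133133478}
scene [[508.99370009   0.         277.89372636]
 [  0.         508.99370009 210.1325253 ]
 [  0.           0.           1.        ]] [0.00203392 0.         0.         0.         0.        ] [[-0.06256349  0.99792461 -0.01524093 -0.03496295]
 [-0.77375046 -0.03885235  0.63229797  0.3887
[... 270 characters left out ...]
        0.          0.        ] [[ 0.00610426 -0.99998078 -0.00108195  0.07302475]
 [ 0.97969963  0.00576364  0.20038815 -0.53153386]
 [-0.20037806 -0.00228321  0.97971599 -0.89073283]
 [ 0.          0.          0.          1.        ]]
wrist [[359.78374837   0.         276.00258544]
 [  0.         359.78374837 209.41888007]
 [  0.           0.           1.        ]] [-0.06125235  0.          0.          0.          0.        ] [[-1.51095743e-03  9.67216503e-01  2.53948723e-01  6.91026897e-02]
 [ 9.99998827e-01  1.52474769e-03  1.42526924e-04 -1.16187846e-04]
 [-2.49353337e-04  2.53948641e-01 -9.67217672e-01 -1.62502293e-01]
 [ 0.00000000e+00  0.00000000e+00  0.00000000e+00  1.00000000e+00]]
```

View pics/top0.png

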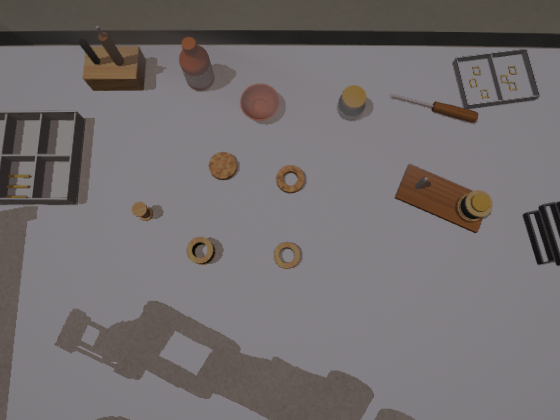

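View pics/scene0.png

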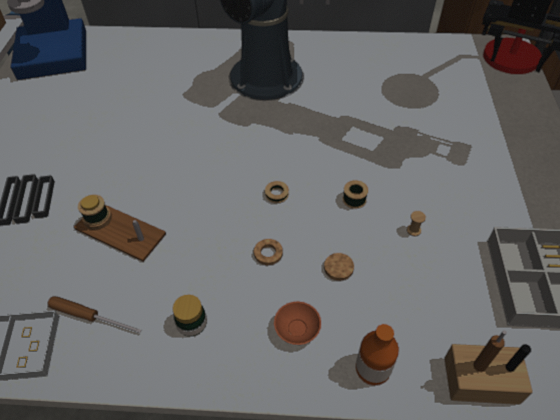

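The top view shows the disc at (223,166), the cork ring probably at (291,179), another ring at (287,255), the tall spool at (201,250) and the bobbin at (142,211). The stand has its empty spindle near (423,184) and the loaded one near (477,205). I'll enlarge the pieces to confirm which is which.

```bash
python3 - <<'E'
import cv2,numpy as np
s=cv2.imread("pics/scene0.png");t=cv2.imread("pics/top0.png")
a=cv2.resize(s[170:290,240:400],None,fx=2.5,fy=2.5,interpolation=3)
b=cv2.resize(s[185:265,65:175],(400,290),interpolation=3)
c=cv2.resize(t[140:275,180:340],(400,300),interpolation=3)
d=cv2.resize(t[155:240,385:500],(400,290),interpolation=3)
cv2.imwrite("pics/mix.png",np.clip(np.vstack([np.hstack([a,c]),np.hstack([b,d])])*1.5,0,255).astype(np.uint8))
E
```

```text
(no output)
```

View pics/mix.png

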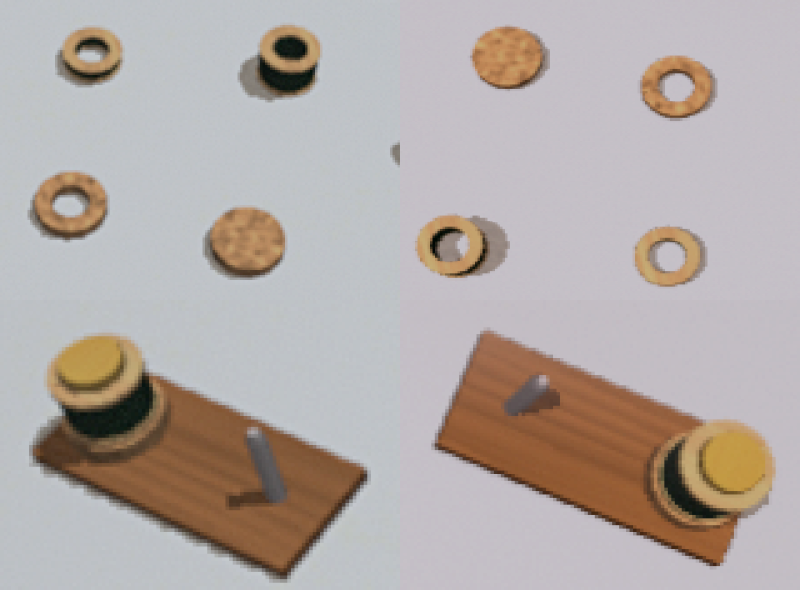

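The top/scene crops confirm it. The cork ring is at top (291,179) / scene (268,252), the tall green spool is at top (201,250) / scene (356,193), and the low spool is the ring at top (287,255). The spindle tip is near top (425,178) / scene (134,221) and its foot near top (417,187) / scene (140.6,239.6).

```bash
cat > h.py <<'E'
import numpy as np,cv2
from rig import bot, optics, order
F=np.diag([1.,-1,-1,1])
def cam(n):
    s=bot.read_state() if n=="wrist" else None
    c=optics.capture(n)
    if n=="wrist":
        T=np.eye(4);T[:3,:3]=s["tcp_rot"];T[:3,3]=s["position"];W=T@c["mount"]
    else: W=np.linalg.inv(c["view"])
    c["W"]=W@F; return c       # cv camera -> world
def ray(c,p):
    u=cv2.undistortPoints(np.array(p,float).reshape(-1,1,2),c["K"],np.array(c["D"]))[:,0]
    return c["W"][:3,3],np.c_[u,np.ones(len(u))]@c["W"][:3,:3].T
def plane(c,p,z):
    o,d=ray(c,p);return o+d*((z-o[2])/d[:,2:3])
def tri(L):               # list of (cam,pixel) -> point, rms
    A=[];b=[]
    for c,p in L:
        o,d=ray(c,[p]);d=d[0]/np.linalg.norm(d);P=np.eye(3)-np.outer(d,d);A.append(P);b.append(P@o)
    x,*_=np.linalg.lstsq(np.vstack(A),np.hstack(b),rcond=None)
    return x,np.linalg.norm(np.vstack(A)@x-np.hstack(b))
def blob(m,p):            # contour of blob nearest pixel p
    m=cv2.morphologyEx(m.astype(np.uint8),cv2.MORPH_CLOSE,np.ones((3,3)))
    cs,_=cv2.findContours(m,cv2.RETR_EXTERNAL,cv2.CHAIN_APPROX_NONE)
    cs=[k for k in cs if cv2.contourArea(k)>20]
    return min(cs,key=lambda k:np.hypot(*(k[:,0].mean(0)-p)))
def cen(k):
    M=cv2.moments(cv2.convexHull(k));return np.array([M["m10"],M["m01"]])/M["m00"]
E
python3 - <<'E'
from h import *
t,s=cam("top"),cam("scene")
def masks(c):
    h=cv2.cvtColor(c["color"],cv2.COLOR_RGB2HSV).astype(int)
    return (h[...,1]>75)&(h[...,2]>60), ((h[...,1]>75)|(h[...,2]<60))
w1,f1=masks(t);w2,f2=masks(s)
for n,m1,m2,a,b in(("ring",w1,w2,(291,179),(268,252)),("spool",f1,f2,(201,250),(356,193)),("low",f1,f2,(287,255),(277,191)),("disc",w1,w2,(223,166),(340,266))):
    A,B=blob(m1,a),blob(m2,b);print(n,cen(A),cv2.boundingRect(A),cen(B),cv2.boundingRect(B),tri([(t,cen(A)),(s,cen(B))]))
print("tip",tri([(t,(425,178.2)),(s,(134.3,221))]),"foot",tri([(t,(417.5,187)),(s,(140.6,239))]))
for c,m,p in((t,w1,(440,198)),(s,w2,(120,230))):
    k=blob(m,p);r=cv2.approxPolyDP(cv2.convexHull(k),4,True)[:,0];print(r.tolist());print(plane(c,r,.012).round(4).tolist())
E
```

```text
ring [290.27116737 178.59465541] (277, 165, 28, 28) [267.853149   251.10353303] (254, 239, 28, 26) (array([0.61707172, 0.0513677 , 0.0060019 ]), np.float64(0.001564815660695091))
spool [200.72305556 250.45277778] (187, 237, 29, 28) [354.86449612 193.90883721] (343, 181, 25, 27) (array([0.45662225, 0.23922485, 0.0170459 ]), np.float64(0.0011667417267799004))
low [286.57469077 254.92102759] (274, 242, 26, 27) [276.48399488 191.53008963] (265, 181, 24, 22) (array([0.4494286 , 0.05899912, 0.00714891]), np.float64(0.0014627132784434292))
disc [222.54465301 165.42292378] (209, 152, 28, 28) [338.82013345 265.52016246] (324, 253, 30, 26) (array([0.6461501 , 0.20070228, 0.00686865]), np.float64(0.0017117240214374267))
tip (array([ 0.60122563, -0.22400148,  0.07160241]), np.float64(0.00035835816633561946)) foot (array([ 0.59968662, -0.22690389,  0.00623708]), np.float64(0.0015694011002737572))
[[408, 166], [486, 193], [492, 205], [477, 231], [395, 197]]
[[0.6458, -0.208, 0.012], [0.5859, -0.3757, 0.012], [0.5593, -0.3865, 0.012], [0.5021, -0.3491, 0.012], [0.5757, -0.1761, 0.012]]
[[79, 202], [100, 196], [164, 232], [139, 258], [82, 231]]
[[0.5078, -0.3895, 0.012], [0.4875, -0.3463, 0.012], [0.5827, -0.1767, 0.012], [0.6526, -0.2153, 0.012], [0.5892, -0.3571, 0.012]]
```

```bash
cat >> h.py <<'E'
def go(x,y,z):
    s=bot.read_state();R=s["tcp_rot"]
    print("shift",(R.T@(np.array([x,y,z])-s["position"])).round(4),"yang",np.degrees(np.arctan2(R[1,1],R[0,1])).round(2),"pos",s["position"].round(4),"j",s["joint_positions"].round(1))
E
python3 -c "
from h import *
go(.617,.051,.14)"
```

```text
shift [-0.5523 -0.3446  0.0823] yang 67.84 pos [0.2355 0.5785 0.2221] j [ 57.6  30.3  82.1   0.   67.7 -10.2]
```

```bash
R='-0.552 -0.345 0.082 0 0 90 1'; python3 steer.py '-0.28 -0.17 0.04 0 0 45 1;-0.28 -0.17 0.04 0 0 45 1;-0.28 -0.17 0.04 0 0 45 1;-0.28 -0.17 0.04 0 0 45 1;-0.28 -0.17 0.04 0 0 45 1;-0.28 -0.17 0.04 0 0 45 1;-0.552 -0.345 0.082 0 0 90 1;-0.552 -0.345 0.082 0 0 90 1;-0.552 -0.345 0.082 0 0 90 1;-0.552 -0.345 0.082 0 0 90 1;-0.552 -0.345 0.082 0 0 90 1;-0.552 -0.345 0.082 0 0 90 1;-0.552 -0.345 0.082 0 0 90 1;-0.552 -0.345 0.082 0 0 90 1;-0.552 -0.345 0.082 0 0 90 1;-0.552 -0.345 0.082 0 0 90 1;-0.552 -0.345 0.082 0 0 90 1'
python3 - <<'E'
from h import *
c=cam("wrist");cv2.imwrite("pics/w1.png",c["color"][:,:,::-1])
h=cv2.cvtColor(c["color"],cv2.COLOR_RGB2HSV).astype(int)
o,d=ray(c,[[280,210]])
s=bot.read_state()
px=cv2.projectPoints(np.array([[.617,.051,.007]]),cv2.Rodrigues(c["W"][:3,:3].T)[0],-c["W"][:3,:3].T@c["W"][:3,3],c["K"],np.array(c["D"]))[0].ravel()
k=blob((h[...,1]>75)&(h[...,2]>60),px);print(px,cen(k),cv2.boundingRect(k),plane(c,[cen(k)],.007))
go(.617,.051,.14)
E
```

```text
time_s: 1.95
position: [0.6155, 0.0528, 0.1407]
tcp_rot: [[0.375, 0.927, -0.001], [0.927, -0.375, 0.0], [-0.0, -0.001, -1.0]]
force: [0.3, 0.1, -0.1]
opening: 1.003
grasp_force: 0.0
[278.61181913 200.8339684 ] [279.84486323 198.64010814] (243, 162, 74, 74) [[0.61867818 0.05237168 0.007     ]]
shift [-0.0012  0.0019  0.0008] yang -22.03 pos [0.6157 0.0528 0.1408] j [-5.4 35.3 87.4  0.  57.3 16.6]
```

View pics/w1.png

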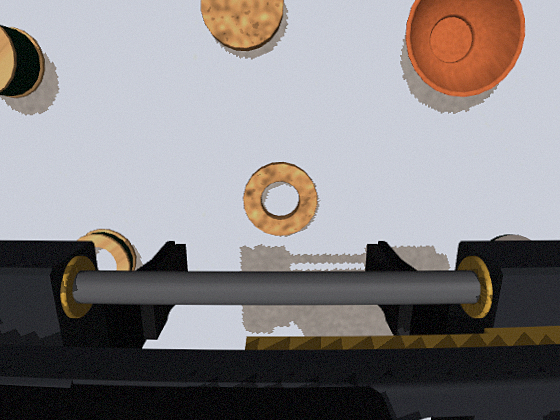

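The wrist view shows the cork ring centred at (280,199), 74 px wide, with its hole visible and the fingers clear on both sides. Next I descend and grip.

```bash
python3 steer.py '0 0.0024 0.05 0 0 0 1;0 0.0024 0.09 0 0 0 1;0 0.0024 0.115 0 0 0 1;0 0.0024 0.128 0 0 0 1;0 0.0024 0.136 0 0 0 1;0 0.0024 0.136 0 0 0 1;0 0.0024 0.136 0 0 0 0.5;0 0.0024 0.136 0 0 0 0.3;0 0.0024 0.136 0 0 0 0.3;0 0.0024 0.136 0 0 0 0.3;0 0.0024 0.136 0 0 0 0.3;0 0.0024 0.136 0 0 0 0.3'
```

```text
time_s: 3.2
position: [0.6195, 0.0501, 0.0054]
tcp_rot: [[0.377, 0.926, 0.001], [0.926, -0.377, -0.0], [0.0, 0.001, -1.0]]
force: [-0.9, -0.2, 5.5]
opening: 0.703
grasp_force: 30.0
```

```bash
cat > sp.py <<'E'
from h import *
import sys
c=cam("wrist");np.savez(sys.argv[1]+".npz",**c);cv2.imwrite(f"pics/{sys.argv[1]}.png",c["color"][:,:,::-1]);s=bot.read_state();print(s["position"],s["opening"],s["grasp_force"])
E
python3 steer.py '0 0 -0.05 0 0 0 0.3;0 0 -0.1 0 0 0 0.3;0 0 -0.13 0 0 0 0.3;-0.05 0.01 -0.13 0 0 0 0.3;-0.1 0.03 -0.13 0 0 0 0.3;-0.15 0.05 -0.13 0 0 0 0.3;-0.2 0.07 -0.13 0 0 0 0.3;-0.25 0.085 -0.13 0 0 0 0.3;-0.3 0.085 -0.13 0 0 0 0.3;-0.3 0.085 -0.13 0 0 0 0.3;-0.3 0.085 -0.13 0 0 0 0.3' && python3 sp.py s1 && python3 steer.py '-0.03 0 0 0 0 0 0.3;-0.06 0 0 0 0 0 0.3;-0.06 0 0 0 0 0 0.3;-0.06 0 0 0 0 0 0.3' && python3 sp.py s2; python3 -c "
import cv2,numpy as np
cv2.imwrite('pics/s12.png',cv2.resize(np.vstack([cv2.imread('pics/s1.png')[:300],cv2.imread('pics/s2.png')[:300]]),(560,600)))"
```

```text
time_s: 4.3
position: [0.5835, -0.2621, 0.1341]
tcp_rot: [[0.381, 0.924, -0.0], [0.924, -0.381, 0.0], [0.0, -0.001, -1.0]]
force: [0.4, 1.4, -0.5]
opening: 0.702
grasp_force: 30.0
[ 0.58392448 -0.25984718  0.134048  ] 0.7033562744093362 29.999904935248196
time_s: 4.75
position: [0.5623, -0.3132, 0.1344]
tcp_rot: [[0.376, 0.926, -0.0], [0.926, -0.376, 0.002], [0.001, -0.001, -1.0]]
force: [0.8, -0.1, 0.4]
opening: 0.701
grasp_force: 30.0
[ 0.5624159  -0.31278489  0.13434092] 0.704204740289005 30.000054049305618
```

View pics/s12.png

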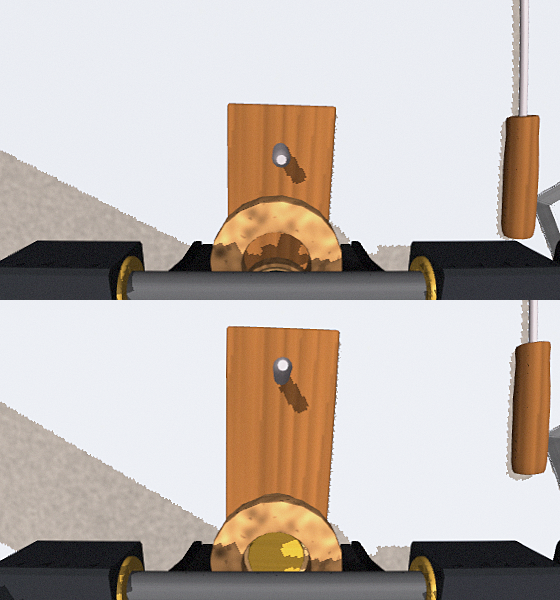

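Both views show the held ring, and ahead of it the board with the bright spindle tip at (281,159) in s1 and (283,66) in s2. I'll triangulate the tip and measure the ring's centre relative to the tool.

```bash
python3 - <<'E'
from h import *
L=[]
for n,p in(("s1",(281,159)),("s2",(283,66))):
    c=dict(np.load(n+".npz"));g=c["color"].min(2).astype(int);m=np.zeros(g.shape,bool)
    x,y=p;m[y-8:y+9,x-8:x+9]=g[y-8:y+9,x-8:x+9]>170
    q=np.argwhere(m).mean(0)[::-1];print(n,q,m.sum(),plane(c,[q],.073));L.append((c,q))
    h=cv2.cvtColor(c["color"],cv2.COLOR_RGB2HSV).astype(int)
    w=(h[...,1]>75)&(h[...,2]>60)
    row=y+(20 if n=="s2" else -30);xs=np.where(w[row,200:360])[0]+200
    e=[[xs.min(),row],[xs.max(),row]];col=280;ys=np.where(w[:200,250])[0].min()
    P=plane(c,e+[[250,ys],[330,np.where(w[:200,320])[0].min()]],.012);print("board sides",P.round(4).tolist())
t,s=cam("top"),cam("scene")
print("wrist2",tri(L));print("s2+scene+top",tri([L[1],(s,(134.3,221)),(t,(425,178.2))]))
st=bot.read_state();go(.6,-.2255,.134)
E
```

```text
s1 [280.94520548 159.16438356] 73 [[ 0.60257984 -0.2238457   0.073     ]]
board sides [[0.5716, -0.1934, 0.012], [0.6476, -0.2248, 0.012], [0.5948, -0.1827, 0.012], [0.6508, -0.2074, 0.012]]
s2 [282.2173913  64.7826087] 92 [[ 0.60267463 -0.22357327  0.073     ]]
board sides [[0.5615, -0.2145, 0.012], [0.638, -0.2456, 0.012], [0.5947, -0.1829, 0.012], [0.6487, -0.2063, 0.012]]
wrist2 (array([ 0.60260808, -0.22371109,  0.07415375]), np.float64(1.3011086068182329e-05))
s2+scene+top (array([ 0.60185849, -0.2236825 ,  0.07222034]), np.float64(0.0012522789853870512))
shift [0.0951 0.0019 0.0005] yang -22.03 pos [ 0.5625 -0.313   0.1344] j [-39.   37.6  83.6   0.   58.9 -17. ]
```

```bash
python3 steer.py '0.05 0.0034 0 0 0 0 0.3;0.0965 0.0034 0 0 0 0 0.3;0.0965 0.0034 0 0 0 0 0.3;0.0965 0.0034 0 0 0 0 0.3;0.0965 0.0034 0.03 0 0 0 0.3;0.0965 0.0034 0.06 0 0 0 0.3;0.0965 0.0034 0.085 0 0 0 0.3;0.0965 0.0034 0.105 0 0 0 0.3;0.0965 0.0034 0.112 0 0 0 0.3;0.0965 0.0034 0.112 0 0 0 0.3' && python3 -c "
from h import *
go(.6025,-.2237,.018)"
```

```text
time_s: 5.9
position: [0.6006, -0.2275, 0.0215]
tcp_rot: [[0.378, 0.926, -0.002], [0.926, -0.378, 0.001], [0.0, -0.002, -1.0]]
force: [0.3, -0.7, -1.0]
opening: 0.699
grasp_force: 30.0
shift [0.0042 0.0003 0.0035] yang -22.2 pos [ 0.6006 -0.2275  0.0215] j [-30.7  46.5  86.8  -0.   46.8  -8.5]
```

```bash
python3 steer.py '0.002 0 0.002 0 0 0 0.3;0.002 0 0.003 0 0 0 0.3;0.002 0 0.003 0 0 0 0.3;0.002 0 0.003 0 0 0 0.85;0.002 0 0.003 0 0 0 1;0.002 0 0.003 0 0 0 1;0.002 0 0.003 0 0 0 1;0.002 0 -0.05 0 0 0 1;0.002 0 -0.1 0 0 0 1;-0.048 0 -0.12 0 0 0 1;-0.068 0 -0.12 0 0 0 1;-0.068 0 -0.12 0 0 0 1' && python3 sp.py r1
```

```text
time_s: 7.1
position: [0.5756, -0.294, 0.1444]
tcp_rot: [[0.381, 0.925, 0.003], [0.925, -0.38, -0.003], [-0.002, 0.004, -1.0]]
force: [-0.0, -0.2, -0.3]
opening: 1.0
grasp_force: 0.0
[ 0.57545002 -0.29168725  0.14318925] 0.99901932893609 0.0
```

View pics/r1.png

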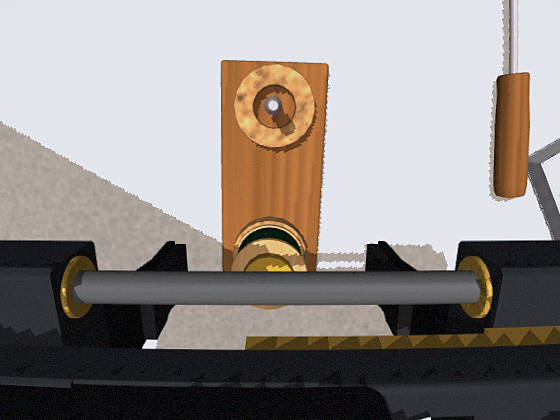

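The ring lies flat with its centre at (274,106), concentric with the spindle tip at (273,105). Next I check it numerically and go to the spool.

```bash
python3 - <<'E'
from h import *
c=cam("wrist")
h=cv2.cvtColor(c["color"],cv2.COLOR_RGB2HSV).astype(int)
m=((h[...,0]<25)&(h[...,1]>75)&(h[...,2]>185)).astype(np.uint8);m[:,:215]=0;m[190:]=0;m[:,340:]=0
m=cv2.morphologyEx(m,cv2.MORPH_OPEN,np.ones((3,3)))
k=max(cv2.findContours(m,0,1)[0],key=cv2.contourArea);print(cen(k),cv2.boundingRect(k),plane(c,[cen(k)],.026))
go(.4566,.2392,.17)
E
```

```text
[276.83433115 107.08172747] (236, 67, 80, 83) [[ 0.60478768 -0.22246206  0.026     ]]
shift [ 0.445  -0.3104 -0.027 ] yang -22.25 pos [ 0.5753 -0.2902  0.1424] j [-36.7  37.   83.2   0.   59.8 -14.5]
```

```bash
python3 steer.py '0.04 -0.028 -0.027 0 0 0 1;0.08 -0.056 -0.027 0 0 0 1;0.12 -0.084 -0.027 0 0 0 1;0.16 -0.112 -0.027 0 0 0 1;0.2 -0.14 -0.027 0 0 0 1;0.24 -0.168 -0.027 0 0 0 1;0.28 -0.196 -0.027 0 0 0 1;0.32 -0.224 -0.027 0 0 0 1;0.36 -0.251 -0.027 0 0 0 1;0.4 -0.279 -0.027 0 0 0 1;0.445 -0.31 -0.027 0 0 0 1;0.445 -0.31 -0.027 0 0 0 1;0.445 -0.31 -0.027 0 0 0 1;0.445 -0.31 -0.027 0 0 0 1' && python3 sp.py p1; python3 - <<'E'
from h import *
c=dict(np.load("p1.npz"));h=cv2.cvtColor(c["color"],cv2.COLOR_RGB2HSV).astype(int)
w=(h[...,1]>75)&(h[...,2]>90);w[240:]=0
k=blob(w,(280,190));print(cen(k),cv2.boundingRect(k),plane(c,[cen(k)],.038));go(.4566,.2392,.17)
E
```

```text
time_s: 8.6
position: [0.456, 0.2387, 0.1691]
tcp_rot: [[0.376, 0.926, -0.001], [0.926, -0.376, -0.001], [-0.001, -0.001, -1.0]]
force: [0.7, 0.4, 0.6]
opening: 1.001
grasp_force: 0.0
[0.45643572 0.23810988 0.16916324] 1.001293094200702 0.0
[278.21280657 195.2188663 ] (246, 161, 66, 69) [[0.45919461 0.24194839 0.038     ]]
shift [ 0.0011 -0.0003 -0.0008] yang -22.2 pos [0.4564 0.2381 0.1692] j [ 15.1  26.2 100.9  -0.   53.   37.3]
```

View pics/p1.png

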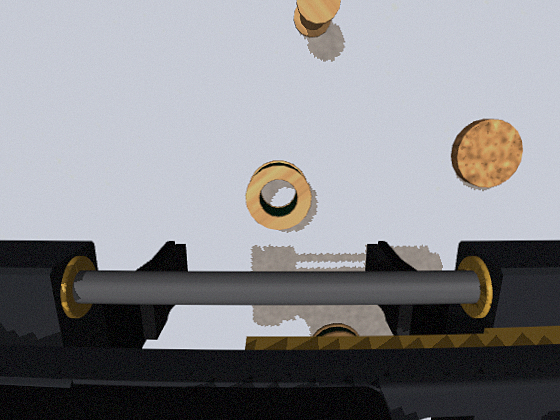

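The wrist view shows the tall green spool, top flange centred near (278.5,197.5), with clear room for both fingers. Next I descend, grip and lift.

```bash
python3 steer.py '0.002 0.001 0.05 0 0 0 1;0.002 0.001 0.1 0 0 0 1;0.002 0.001 0.135 0 0 0 1;0.002 0.001 0.155 0 0 0 1;0.002 0.001 0.163 0 0 0 1;0.002 0.001 0.163 0 0 0 1;0.002 0.001 0.163 0 0 0 0.5;0.002 0.001 0.163 0 0 0 0.3;0.002 0.001 0.163 0 0 0 0.3;0.002 0.001 0.163 0 0 0 0.3;0.002 0.001 0.163 0 0 0 0.3;0.002 0.001 0.163 0 0 0 0.3;0.002 0.001 0.163 0 0 0 0.3'; python3 -c "
from h import *
go(.571,-.300,.150)"
```

```text
time_s: 9.95
position: [0.4586, 0.2405, 0.0071]
tcp_rot: [[0.377, 0.926, 0.001], [0.926, -0.377, 0.0], [0.001, 0.001, -1.0]]
force: [-0.2, 0.1, 5.9]
opening: 0.614
grasp_force: 29.5
shift [-0.4581  0.3081 -0.143 ] yang -22.16 pos [0.4586 0.2405 0.0071] j [ 15.3  42.7 105.9   0.   31.4  37.5]
```

```bash
python3 steer.py '0 0 -0.05 0 0 0 0.3;0 0 -0.1 0 0 0 0.3;0 0 -0.143 0 0 0 0.3;-0.04 0.027 -0.143 0 0 0 0.3;-0.08 0.054 -0.143 0 0 0 0.3;-0.12 0.081 -0.143 0 0 0 0.3;-0.16 0.108 -0.143 0 0 0 0.3;-0.2 0.135 -0.143 0 0 0 0.3;-0.24 0.161 -0.143 0 0 0 0.3;-0.28 0.188 -0.143 0 0 0 0.3;-0.32 0.215 -0.143 0 0 0 0.3;-0.36 0.242 -0.143 0 0 0 0.3;-0.4 0.269 -0.143 0 0 0 0.3;-0.43 0.29 -0.143 0 0 0 0.3;-0.458 0.308 -0.143 0 0 0 0.3;-0.458 0.308 -0.143 0 0 0 0.3;-0.458 0.308 -0.143 0 0 0 0.3;-0.458 0.308 -0.143 0 0 0 0.3;-0.458 0.308 -0.143 0 0 0 0.3' && python3 sp.py q1; python3 - <<'E'
from h import *
c=dict(np.load("q1.npz"));g=c["color"].min(2).astype(int)
g[:, :240]=0;g[:,320:]=0;g[:60]=0;g[150:]=0
R=cv2.Rodrigues(c["W"][:3,:3].T)[0];T=-c["W"][:3,:3].T@c["W"][:3,3]
print("expected tip",cv2.projectPoints(np.array([[.6025,-.2237,.074]]),R,T,c["K"],np.array(c["D"]))[0].ravel())
s=bot.read_state()
P=np.array([s["position"]+[0,0,z] for z in(.032,-.006)]) 
print("expected held spool top/bottom",cv2.projectPoints(P,R,T,c["K"],np.array(c["D"]))[0].reshape(-1,2))
go(.6025,-.2237,.15)
E
```

```text
time_s: 11.85
position: [0.5703, -0.2983, 0.1492]
tcp_rot: [[0.376, 0.927, -0.001], [0.927, -0.376, 0.001], [0.001, -0.002, -1.0]]
force: [0.4, -1.0, -1.6]
opening: 0.612
grasp_force: 29.6
[ 0.57051112 -0.29842576  0.14944585] 0.6153384537920435 29.592063841691925
expected tip [278.92670944  95.88750012]
expected held spool top/bottom [[276.85640884 293.61847807]
 [276.73948334 257.48141013]]
shift [ 0.0813  0.0016 -0.0005] yang -22.08 pos [ 0.5705 -0.2984  0.1494] j [-37.5  36.5  83.    0.   60.6 -15.5]
```

View pics/q1.png

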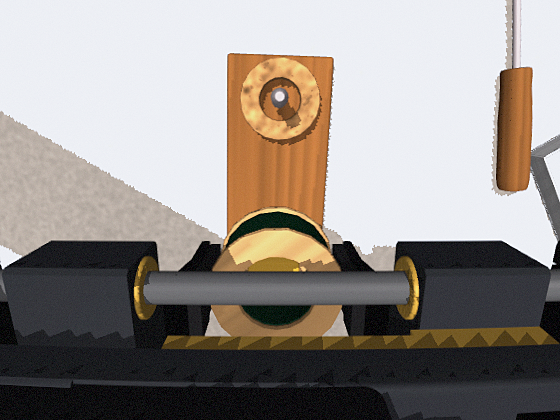

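The spool is held upright, and the tip at (279,96) matches the prediction. I'll check the spool's offset in the grip by comparing its edges: bottom flange far edge at row ~208, top flange far edge at ~229, near edge at ~335.

```bash
python3 - <<'E'
from h import *
c=dict(np.load("q1.npz"));M=c["mount"]@F   # cam->tool
o=M[:3,3]
def hit(p,z):
    u=cv2.undistortPoints(np.array([[p]],float),c["K"],c["D"])[0,0];d=M[:3,:3]@np.r_[u,1];return (o+d*(z-o[2])/d[2])[:2].round(4)
im=cv2.cvtColor(c["color"],cv2.COLOR_RGB2HSV).astype(int)
w=(im[...,1]>75)&(im[...,2]>90)
print([r for r in range(195,345) if w[r,276]!=w[r-1,276]])
for p,z in(((276,208),.006),((276,229),-.032),((276,335),-.032),((210,282),-.032),((341,282),-.032)):print(p,z,hit(p,z))
E
```

```text
[212, 228, 272, 327]
(276, 208) 0.006 [ 0.0255 -0.0001]
(276, 229) -0.032 [ 0.027  -0.0001]
(276, 335) -0.032 [-0.0193 -0.0002]
(210, 282) -0.032 [ 0.0049 -0.0264]
(341, 282) -0.032 [0.0048 0.0257]
```

```bash
python3 steer.py '0.04 0.0016 0 0 0 0 0.3;0.082 0.0016 0 0 0 0 0.3;0.082 0.0016 0 0 0 0 0.3;0.082 0.0016 0 0 0 0 0.3;0.082 0.0016 0 0 0 0 0.3;0.082 0.0016 0.03 0 0 0 0.3;0.082 0.0016 0.06 0 0 0 0.3;0.082 0.0016 0.085 0 0 0 0.3;0.082 0.0016 0.102 0 0 0 0.3;0.082 0.0016 0.111 0 0 0 0.3;0.082 0.0016 0.111 0 0 0 0.3;0.082 0.0016 0.111 0 0 0 0.3' && python3 -c "
from h import *
go(.6025,-.2237,.034)"
```

```text
time_s: 13.1
position: [0.6036, -0.2255, 0.0392]
tcp_rot: [[0.378, 0.926, 0.001], [0.926, -0.378, -0.001], [-0.0, 0.001, -1.0]]
force: [-0.2, -1.0, 0.3]
opening: 0.612
grasp_force: 29.6
shift [ 0.0013 -0.0017  0.0052] yang -22.21 pos [ 0.6036 -0.2255  0.0392] j [-30.4  45.1  86.4  -0.   48.5  -8.2]
```

```bash
python3 steer.py '0.001 -0.001 0.003 0 0 0 0.3;0.001 -0.001 0.0045 0 0 0 0.3;0.001 -0.001 0.0045 0 0 0 0.3;0.001 -0.001 0.0045 0 0 0 0.3'
```

```text
time_s: 13.5
position: [0.6029, -0.2234, 0.0344]
tcp_rot: [[0.377, 0.926, 0.001], [0.926, -0.377, -0.0], [-0.0, 0.001, -1.0]]
force: [-1.1, 0.6, -1.1]
opening: 0.608
grasp_force: 29.6
```

```bash
python3 steer.py '0 0 0 0 0 0 0.8;0 0 0 0 0 0 1;0 0 0 0 0 0 1;0 0 0 0 0 0 1;0 0 0 0 0 0 1;0 0 -0.04 0 0 0 1;0 0 -0.08 0 0 0 1;0 0 -0.12 0 0 0 1;-0.05 0 -0.14 0 0 0 1;-0.08 0 -0.14 0 0 0 1;-0.08 0 -0.14 0 0 0 1;-0.08 0 -0.14 0 0 0 1' && python3 sp.py f1; python3 - <<'E'
from h import *
t,s=cam("top"),cam("scene")
def crop(c,x,y):return cv2.resize(c["color"][y-45:y+45,x-60:x+60,::-1],(400,300),interpolation=3)
w=cv2.imread("pics/f1.png")[0:300,80:480]
cv2.imwrite("pics/fin.png",np.vstack([np.hstack([crop(t,440,195),crop(s,120,225)]),np.hstack([w,w*0])]))
E
```

```text
time_s: 14.7
position: [0.5719, -0.2979, 0.174]
tcp_rot: [[0.379, 0.925, -0.0], [0.925, -0.379, 0.001], [0.001, -0.0, -1.0]]
force: [-0.3, -0.3, -0.2]
opening: 1.0
grasp_force: 0.0
[ 0.57204932 -0.29686085  0.17359319] 1.0002844772473982 0.0
```

View pics/fin.png

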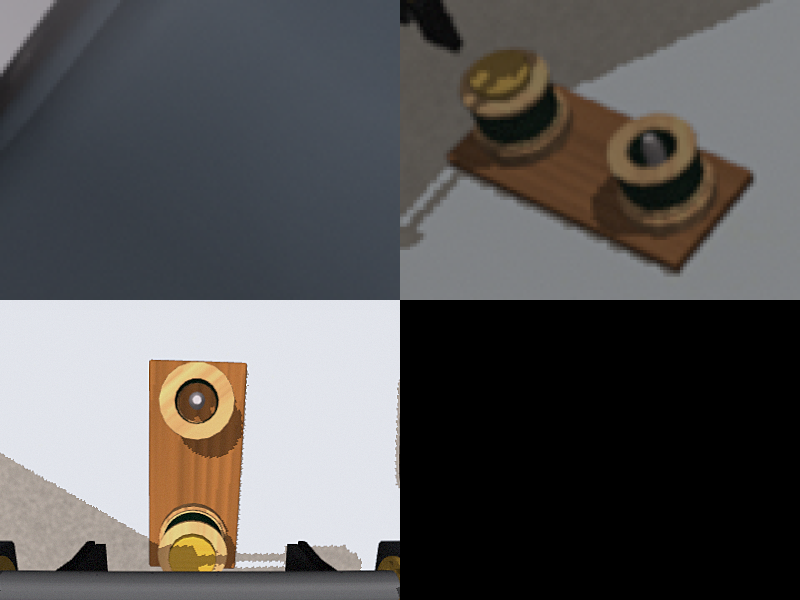

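The spool stands upright on the ring, and the spindle tip (wrist crop (197,400)) is centred in its hole. The arm is clear, so I hand in.

```bash
python3 -c "
from rig import bot, optics, order
print(order.hand_in())"
```

```text
the job is handed in; nothing more can be done
None
```

I put the cork ring flat over the empty spindle and stood the matching green spool upright on it; both are released, the arm is clear, and I handed the job in at about 15 s. The hand-in gave no verdict.

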